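Set the strip cutter's length stop at its longer preset

ROBOT

A 6-joint arm with a two-finger parallel gripper is mounted at the origin on a cart in front of the work surface, level with it; the furniture and walls round the work are solid. World frame = base frame: x ahead of the robot, y to its left, z up, the work surface at z = 0. Lengths are in m, angles in rad, forces in N, time in s.
With the tool pointing down it reaches from about 0.4 to 0.825 m from the base axis. Payload 7 kg.
Tool frame: the origin (TCP) lies on the centre line of the jaws, within the pads' length; the fingertips stand 22 mm ahead of it and the grasp point (between the pads) lies 3 mm ahead of it (arm.tcp_to_tips is the distance from the TCP to the fingertips, in m); z points along the fingers, y is the line along which they close (so a half turn about z gives the same grasp; the last joint's range is limited). The gripper opens to 88 mm and grips with 3 to 60 N. Pads are 19 mm wide; open, the fingers measure 130 mm over their backs; the gripper's body (78 mm by 193 mm) begins 47 mm behind the grasp point.
Start: joints at [1.551, 0.359, 0.012, 0, -1.224, -0.288], TCP at [0.205, 0.643, 0.249] pointing down, gripper open.
Joint ranges: [-3.07, 3.07], [-1.43, 2.12], [-1.02, 1.25], [-3.03, 1.67], [-3.05, -0], [-3.03, 3.03]. Speed limits (rad/s): [2.39, 2.39, 3.01, 3.14, 3.14, 3.14].

INTERFACE

Orientations are given as [roll, pitch, yaw] about the fixed x, y, z axes, in that order (R = Rz(yaw) Ry(pitch) Rx(roll)).
In Python, from station import arm gives the robot as it stands.
- The arm moves only by the tool jog_arm, never from a script. Its argument "targets" is a list of rows, each an object of numbers: "dx", "dy", "dz": the shift along the tool's x, y, z in mm; "rx", "ry", "rz": the turn, a rotation vector about the tool's x, y, z in rad; "gripper": the closure, from 0 (fully open) to 1 (shut). In form: [{"dx": .., "dy": .., "dz": .., "rx": .., "ry": .., "rz": .., "gripper": ..}, ...]. A call has exactly 8 rows; each row is the pose to reach, as a shift and turn from the pose commanded when the call began, along the tool's axes at that moment; what a row does not reach only later rows make up. A row lasts 1/12 s, in which the tool goes at most 41.7 mm and 7.16 degrees, less where a joint would pass 70% of its speed; a pose out of reach is approached as far as the arm can. A call with a gripper value outside its range is refused whole. The fingers move at their own pace and stop on an object; "force" is the grip in N (left out, the last holds). Time passes only in rows, so rows that repeat a pose let the fingers close, or fill a call up. It gives the time, the measured TCP pose, the force, the opening and the grip force at its end, in the units of the state.
- arm.get_state(): the state, without advancing time (a new reading comes with each control period).
- arm.grab_frame(name): name is "scene" or "top"; returns a dict with "frame" (384x512x3 uint8, red, green, blue), "z_map" (384x512 float32, m along the optical axis (not along the pixel's ray), 0 where there is no reading), "fx", "fy", "cx", "cy" (pixels), "distortion" ([k1, k2, p1, p2, k3] as OpenCV has them; the pictures are not rectified), "view" (4x4, takes a point from world to camera coordinates). Camera axes: x right, y down, z forward; pixel columns grow to the right and rows downward; lengths in m; the calibration is good to about 2 mm. A picture is of the moment at which its call begins.
- arm.job_done(): hands the job in; it is judged then, once.
The state is a dict: "t": time; "q": joint angles; "qd": joint speeds; "joint_efforts": joint torques, N m; "eef_pos": TCP position; "ee_rot": TCP orientation; "force": force on the tool from outside, world axes, zero at the start; "moment": the same for the moment, N m; "width": finger opening in m; "gripper_force": force on a finger pad.
Only numpy, scipy, OpenCV 4.12 (cv2) and the standard library are available. Lean on these libraries where they do the work, as an engineer would, in place of code of your own. Each camera call takes 0.05 s, during which the arm holds its last target. There are 200 camera calls.

TASK

The strip cutter's length stop is parked beyond the two index pins; set it for the longer of its two preset lengths so that roof beams can be cut. Hold the sprung release bar down with a fingertip while you push the stop towards the blade past the outer pin, let the bar come fully up again with the stop between the two pins, then push the stop back until it sits snug against the outer pin. Only press and push: do not pinch the stop, do not force it against a raised pin, and leave the bottle, barrel, dome and brush where they are.

Things in the scene. Friction and masses are not known exactly. Their poses are not given: they have to be found in the camera images.
- strip_cutter: Bench cutter for model strips, fixed: plywood base 330 x 150 mm, origin on the table under it, -x = front (robot side, yaw within 0.3 rad), y along it. Chopper arm at y = -128 mm, its black grip reaching 155 mm forward, 95 mm high. From the front: release bar (x -76 to -42 mm), aluminium track of the stop (x -38 to +2, top 34 mm high), strip bed, fence 50 mm high.
- release_bar (a joint): Depth the release bar is pressed, m: 0 up, 0.010 bottomed; springs, 4 N to start, 8 N fully down. Flat steel bar 172 mm (along y) x 34 mm, a screw head 3 mm high, 11 mm wide at each end. Both pins go down with it; from 0.007 the stop can pass over them. A stop standing over a pin keeps the bar down.
- bar_top (a point): Middle of the release bar's top face, 30 mm above the table when up; moves with the bar. Bar reaches 86 mm either way along the cutter's y (screw centres at 78 mm), 17 mm along x. Axes as the cutter's.
- outer_pin (a point): Top centre of the outer index pin (10 mm across, in the middle of the track, standing 7 mm above the track when up), at cutter x = -18, y = +20 mm; the backstop of the longer preset.
- inner_pin (a point): Top centre of the inner index pin, the same, 70 mm nearer to the blade (cutter y = -50 mm); the backstop of the shorter preset.
- length_stop (a joint): How far the length stop has slid towards the blade (cutter -y), m; friction about 1.2 N, stays where left. Starts at 0 to 0.025. At 0.035 its nose meets the outer pin; from 0.089 its tail is clear of it; at 0.105 its nose meets the inner pin. Snug against the outer pin from the blade side = 0.089.
- thumb_side (a point): Centre of the rubber thumb rest, the +y face (away from the blade) of the upright lug that stands out to the front from the stop's nose, over the release bar. Face 40 mm wide (cutter x -77 to -37 mm), 37.5 to 61.5 mm above the table; lug 12 mm thick along y, its underside 6 mm above the raised bar.
- blade_side (a point): Centre of the other face of that lug, at the stop's nose: the front wing of the steel stop face, looking towards the blade (cutter -y), 12 mm from the thumb rest, from 36.5 to 64.5 mm above the table.
- stop_tail (a point): Middle of the lower rear edge (cutter +y end) of the stop's 36 x 44 mm block, on the track; 44 mm behind the nose. The block's front side is at cutter x = -40 mm, its top 60 mm above the table.
- glue_bottle: Bystander: small white glue bottle with orange cap, 30 mm across, 74 mm high, standing off the +y end of the cutter; origin under its middle.
- barrel: Bystander: small dark model barrel standing on end, 27 mm across, 34 mm high, off the front of the +y end; origin under its middle.
- small_dome: Bystander: cream model dome on a square base, 56 x 56 x 26 mm, off the -y end; origin under its middle.
- paint_brush: Bystander: brown paint brush, 175 mm long, 8 mm thick, lying along the front edge of the cutter; origin under its middle.

How it is judged:
By the outcome, as a careful person would: the job done as asked, in the order asked, and still so for the second after the job is handed in, with the robot touching nothing.
It also fails if it takes over 42 s, if anything falls off the work surface, if the arm or the gripper's body presses on something with over 40 N, if the wrist force passes 120 N, or if a joint passes its speed limit or range.

## Working session

There is one attempt and no reset: what is moved stays moved. The work goes in short steps, Python scripts to look and compute and a tool call to move; the robot and the scene stay as the last step left them, time stands still between calls to the robot, and variables do not carry over. Pictures are saved under pics/ and viewed, at most 10 in all, crops included, and the job is handed in when it is done.

Besides the shell and the picture viewer there is one more tool, called after "Emit:" as name([rows], argument=value, ...), one row to a line, values as JSON. jog_arm: Moves the arm, as the interface text tells. Its arguments: {"type":"object","properties":{"targets":{"type":"array","items":{"type":"object","properties":{"dx":{"type":"number"},"dy":{"type":"number"},"dz":{"type":"number"},"rx":{"type":"number"},"ry":{"type":"number"},"rz":{"type":"number"},"gripper":{"type":"number"}}}},"force":{"type":"number"}},"required":["targets"]}

```bash
ls; mkdir -p pics
cat > h.py <<'E'
import numpy as np,cv2,pickle
from station import arm
def grab(n):
    f=arm.grab_frame(n); pickle.dump(f,open(n+'.pkl','wb')); return f
def pts(f,uv,z=None):
    """pixels -> world; on plane z or from depth"""
    uv=np.array(uv,float).reshape(-1,2)
    K=np.array([[f['fx'],0,f['cx']],[0,f['fy'],f['cy']],[0,0,1]])
    n=cv2.undistortPoints(uv.reshape(-1,1,2),K,np.array(f['distortion'],float)).reshape(-1,2)
    d=np.c_[n,np.ones(len(n))]
    V=np.array(f['view']);R=V[:3,:3];c=-R.T@V[:3,3]; w=d@R
    if z is None: s=f['z_map'][uv[:,1].astype(int),uv[:,0].astype(int)]
    else: s=(z-c[2])/w[:,2]
    return c+w*s[:,None]
E
python3 - <<'E'
from h import *
print(arm.get_state())
for n in('scene','top'):
    f=grab(n); cv2.imwrite(f'pics/{n}0.png',cv2.resize(f['frame'][...,::-1],(768,576)))
    V=np.array(f['view']);print(n,-V[:3,:3].T@V[:3,3],f['fx'])
E
```

```text
pics
{'t': 0.0, 'q': array([ 1.55110821e+00,  3.59385721e-01,  1.10594313e-02, -3.56745928e-04,
       -1.22411427e+00, -2.88088721e-01]), 'qd': array([-0.00077086,  0.00065548,  0.00090983,  0.00028152,  0.00087031,
        0.00028518]), 'joint_efforts': array([-1.03976232e-03, -5.82718384e+01,  2.93053150e+01,  6.99693024e+00,
        6.76166557e-03, -1.65766774e-04]), 'eef_pos': array([0.2043755 , 0.64283324, 0.24762248]), 'ee_rot': array([ 3.13992089e+00, -1.45662952e-04, -3.07898208e-01]), 'force': array([-0.02950139,  0.41408072, -0.39107201]), 'moment': array([ 0.01082324, -0.00495395,  0.05074599]), 'gripper_force': 0.0, 'width': 0.0875814491903846}
scene [0.11997787 0.56822136 0.54948423] 372.57682784839216
top [0.46549054 0.01370558 1.21151442] 497.1631031713099
```

View pics/scene0.png

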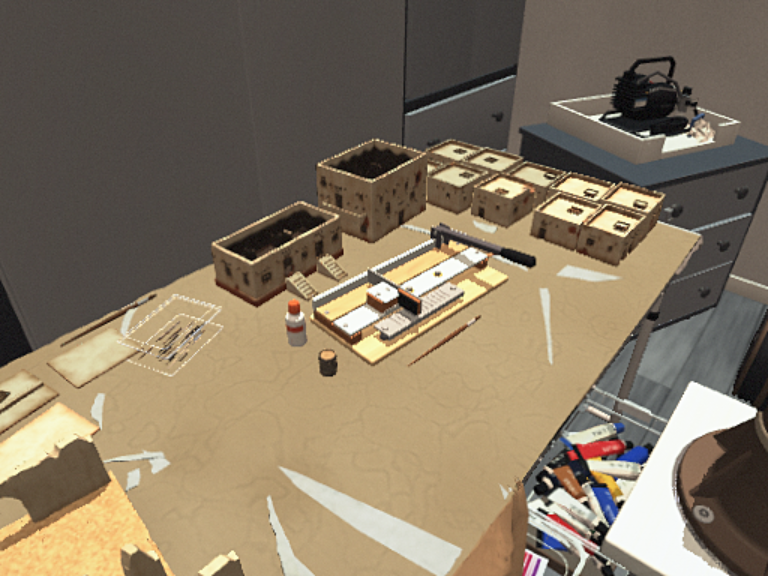

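View pics/top0.png

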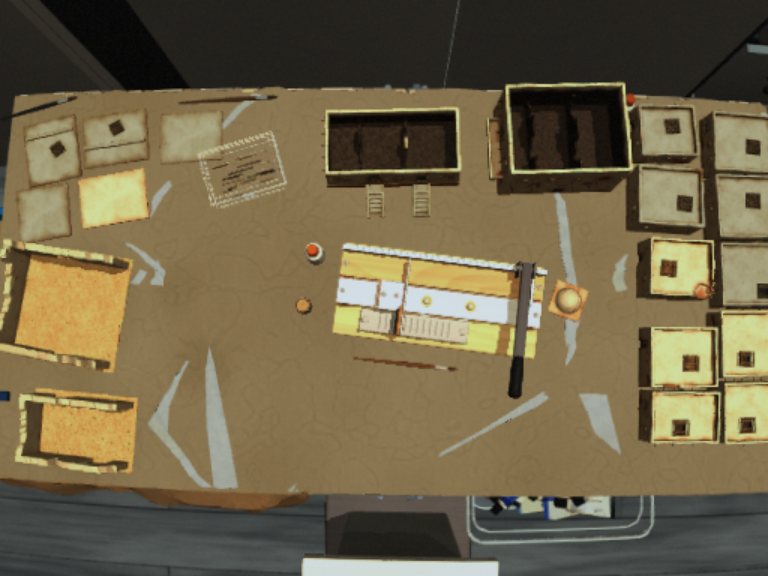

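Run:
```python
from h import *
f=pickle.load(open('top.pkl','rb'))
cv2.imwrite('pics/c1.png',cv2.resize(f['frame'][155:270,195:395,::-1],None,fx=4,fy=4,interpolation=cv2.INTER_CUBIC))
f=pickle.load(open('scene.pkl','rb'))
cv2.imwrite('pics/c2.png',cv2.resize(f['frame'][140:255,185:365,::-1],None,fx=4.4,fy=4.4,interpolation=cv2.INTER_CUBIC))
```

```text
(no output)
```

View pics/c1.png

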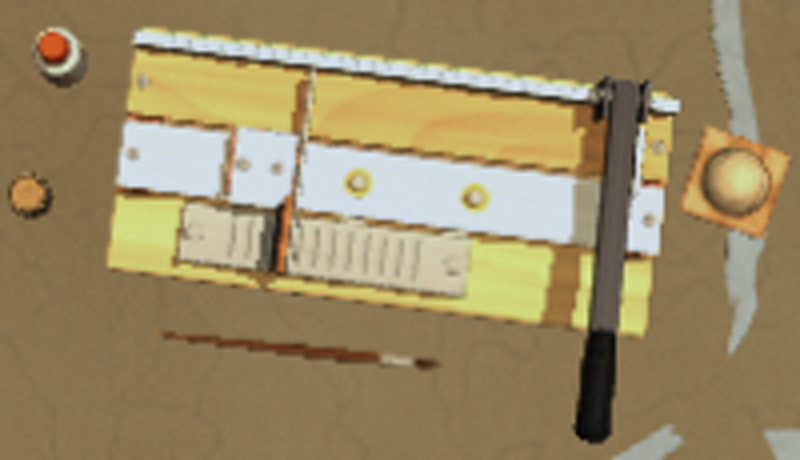

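View pics/c2.png

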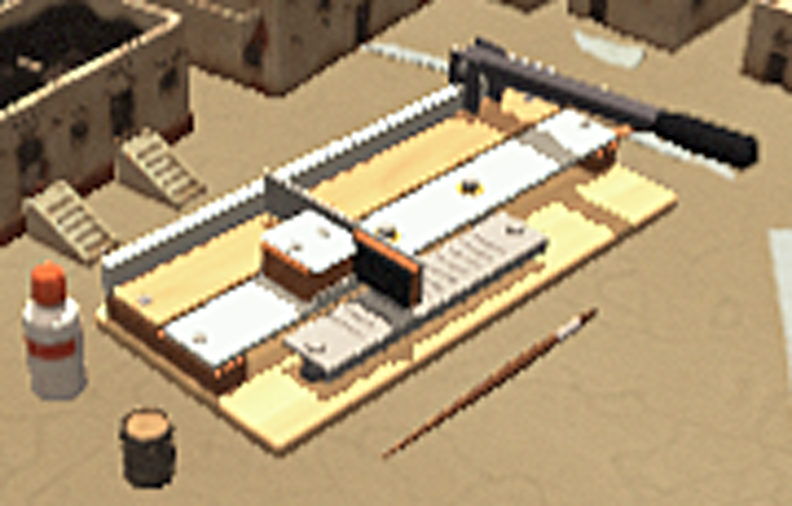

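The top crop shows the two yellow-ringed pins at crop (358,183) and (475,197). The bar's screws are at (195,230) and (452,265), and the lug is at about (285,235). The stop block spans columns 232–300, and the bar extends about 90 px to the left of the lug.

```bash
cat >> h.py <<'E'
def frame(po,pi):
    u=(po-pi)[:2]; u/=np.linalg.norm(u); yaw=np.arctan2(-u[0],u[1])
    R=np.array([[np.cos(yaw),-np.sin(yaw)],[np.sin(yaw),np.cos(yaw)]])
    o=(po[:2]+pi[:2])/2-R@[-.018,-.015]
    return yaw,R,o
E
python3 - <<'E'
from h import *
f=pickle.load(open('top.pkl','rb')); c=lambda l:np.array(l,float)/4+[195,155]-.375
P=pts(f,c([(358,181),(475,196)]),.041); print(P,np.linalg.norm(P[0]-P[1]))
S=pts(f,c([(195,230),(452,265)]),.033); print(S,np.linalg.norm(S[0]-S[1]))
g=pickle.load(open('scene.pkl','rb')); d=lambda l:np.array(l,float)/4.4+[185,140]-.386
G=pts(g,d([(388,232),(470,186)]),.041);H=pts(g,d([(316,348),(514,230)]),.033);print('scene',G,H)
yaw,R,o=frame(*P);print('yaw',yaw,'o',o)
L=lambda p,R=R,o=o:np.c_[(p[:,:2]-o)@R,p[:,2]]*1e3
print('screws',L(S)); print('scene pins',L(G),'screws',L(H))
print('corners base z?',L(pts(f,c([(108,268),(645,335)]),.012)))
print('lug top L/R edge front/back',L(pts(f,c([(278,272),(286,272),(284,198),(292,198),(230,195),(236,128)]),.061)))
print('scene lug top: front corner, back',L(pts(g,d([(418,266),(360,230)]),.0615)))
print('depth',L(pts(f,c([(220,235),(400,250),(250,150),(430,190),(283,240),(600,380),(300,350)]))))
W=pts(f,c([(52,45),(30,195),(165,335),(435,365)]),.02);print('others',W, L(W))
E
```

```text
[[ 0.56857785 -0.033672    0.041     ]
 [ 0.56076182 -0.10293466  0.041     ]] 0.06970226329595038
[[ 0.53853027  0.06238456  0.033     ]
 [ 0.52017744 -0.09036006  0.033     ]] 0.15384324969320126
scene [[ 0.56287417 -0.02623092  0.041     ]
 [ 0.55571032 -0.09335843  0.041     ]] [[ 0.53397808  0.06958793  0.033     ]
 [ 0.51746543 -0.08283395  0.033     ]]
yaw -0.11237082982458253 o [ 0.58423833 -0.05541636]
screws [[-58.62932399 111.93249843  33.        ]
 [-59.73846358 -41.90675302  33.        ]]
scene pins [[-24.50210444  26.60570512  41.        ]
 [-24.09346889 -40.9017512   41.        ]] screws [[-63.96054824 118.57997716  33.        ]
 [-63.27730512 -34.73222009  33.        ]]
corners base z? [[ -87.04184317  162.10513883   12.        ]
 [ -85.84747079 -164.88639304   12.        ]]
lug top L/R edge front/back [[-78.17166218  59.76325136  61.        ]
 [-77.57736722  55.17597946  61.        ]
 [-35.15169585  61.80337738  61.        ]
 [-34.55763175  57.20109284  61.        ]
 [-37.43533008  93.10622496  61.        ]
 [  1.8187768   94.729946    61.        ]]
scene lug top: front corner, back [[-76.84636047  59.1674161   61.5       ]
 [-33.54830614  57.85915176  61.5       ]]
depth [[ -59.25580958   97.07173985   25.71193842]
 [ -54.31102035  -10.67921487   24.41621681]
 [  -9.71899586   85.0302704    59.07747736]
 [ -17.44880336  -23.30925056   36.50624554]
 [ -59.51454229   59.25919755   62.62672968]
 [-116.7485993  -127.97614877   90.76642875]
 [-120.96085888   40.76138471    7.20192736]]
others [[ 0.65042634  0.15219818  0.02      ]
 [ 0.55875182  0.16300524  0.02      ]
 [ 0.47609847  0.07965936  0.02      ]
 [ 0.46087593 -0.0819307   0.02      ]] [[  42.48982228  213.72707564   20.        ]
 [ -49.81835302  214.18610019   20.        ]
 [-122.60447002  122.09759471   20.        ]
 [-119.61117771  -40.18030135   20.        ]]
```

The cutter frame comes from the pins: measured spacing is 69.7 mm against 70, and screw spacing 153.8 against 156. The thumb face is at about y = 67 mm and there is about 40 mm of free bar behind it. I'll close the gripper, turn it so it closes along the cutter's x, and go above the bar behind the lug.

Emit:
jog_arm([
  {"dx":490,"dy":477,"dz":70,"rz":1.375,"gripper":1},
  {"dx":490,"dy":477,"dz":70,"rz":1.375,"gripper":1},
  {"dx":490,"dy":477,"dz":70,"rz":1.375,"gripper":1},
  {"dx":490,"dy":477,"dz":70,"rz":1.375,"gripper":1},
  {"dx":490,"dy":477,"dz":70,"rz":1.375,"gripper":1},
  {"dx":490,"dy":477,"dz":70,"rz":1.375,"gripper":1},
  {"dx":490,"dy":477,"dz":70,"rz":1.375,"gripper":1},
  {"dx":490,"dy":477,"dz":70,"rz":1.375,"gripper":1},
], force=20)

```text
invalid input at $.targets[0]: expected keys dx, dy, dz, rx, ry, rz, gripper
```

```bash
cat > go.py <<'E'
# shift in tool axes to bring the TCP from the measured pose to cutter coords x,y,tip z (mm)
import sys; from h import *
yaw,o=-0.1124,np.array([.5842,-.0554])
R=np.array([[np.cos(yaw),-np.sin(yaw)],[np.sin(yaw),np.cos(yaw)]])
s=arm.get_state(); p=np.array(s['eef_pos']); r=s['ee_rot']
from scipy.spatial.transform import Rotation as Q
T=Q.from_euler('xyz',r).as_matrix()
print('t',s['t'],'cutter',np.round((p[:2]-o)@R*1e3,1),'tip z',round((p[2]-arm.tcp_to_tips)*1e3,1),'rot',np.round(r,3),'F cutter',np.round(R.T@s['force'][:2],2),s['force'][2].round(2),'w',s['width'])
if len(sys.argv)>1:
    x,y,z=map(float,sys.argv[1:4]); w=np.r_[o+R@[x/1e3,y/1e3],z/1e3+arm.tcp_to_tips]
    G=Q.from_euler('xyz',[np.pi,0,yaw-np.pi/2]).as_matrix()
    print('shift',np.round(T.T@(w-p)*1e3,1),'rot',np.round(Q.from_matrix(T.T@G).as_rotvec(),3))
E
python3 go.py -68 88 100
```

```text
t 0.1 cutter [-455.7  651.3] tip z 225.7 rot [ 3.14  -0.    -0.308] F cutter [-0.04 -0.41] -0.34 w 0.08768941394828429
shift [489.7 477.  126.5] rot [ 1.000e-03 -1.000e-03  1.375e+00]
```

Emit:
jog_arm([
  {"dx":490,"dy":477,"dz":70,"rx":0,"ry":0,"rz":1.375,"gripper":1},
  {"dx":490,"dy":477,"dz":70,"rx":0,"ry":0,"rz":1.375,"gripper":1},
  {"dx":490,"dy":477,"dz":70,"rx":0,"ry":0,"rz":1.375,"gripper":1},
  {"dx":490,"dy":477,"dz":70,"rx":0,"ry":0,"rz":1.375,"gripper":1},
  {"dx":490,"dy":477,"dz":70,"rx":0,"ry":0,"rz":1.375,"gripper":1},
  {"dx":490,"dy":477,"dz":70,"rx":0,"ry":0,"rz":1.375,"gripper":1},
  {"dx":490,"dy":477,"dz":70,"rx":0,"ry":0,"rz":1.375,"gripper":1},
  {"dx":490,"dy":477,"dz":70,"rx":0,"ry":0,"rz":1.375,"gripper":1},
], force=20)

```text
t: 0.77
eef_pos: [0.3612, 0.3488, 0.2144]
ee_rot: [3.142, 0.0, -1.314]
force: [1.6, 0.3, 0.3]
width: 0.0397
gripper_force: 0.0
```

```bash
python3 go.py -68 88 130
```

```text
t 0.7667 cutter [-266.9  376.6] tip z 192.4 rot [ 3.142  0.    -1.314] F cutter [1.58 0.46] 0.25 w 0.039734597710687804
shift [341.  -81.2  62.3] rot [0.   0.   0.37]
```

Emit:
jog_arm([
  {"dx":341,"dy":-81,"dz":62,"rx":0,"ry":0,"rz":0.37,"gripper":1},
  {"dx":341,"dy":-81,"dz":62,"rx":0,"ry":0,"rz":0.37,"gripper":1},
  {"dx":341,"dy":-81,"dz":62,"rx":0,"ry":0,"rz":0.37,"gripper":1},
  {"dx":341,"dy":-81,"dz":62,"rx":0,"ry":0,"rz":0.37,"gripper":1},
  {"dx":341,"dy":-81,"dz":62,"rx":0,"ry":0,"rz":0.37,"gripper":1},
  {"dx":341,"dy":-81,"dz":62,"rx":0,"ry":0,"rz":0.37,"gripper":1},
  {"dx":341,"dy":-81,"dz":62,"rx":0,"ry":0,"rz":0.37,"gripper":1},
  {"dx":341,"dy":-81,"dz":62,"rx":0,"ry":0,"rz":0.37,"gripper":1},
])

```text
t: 1.43
eef_pos: [0.5176, 0.0602, 0.1562]
ee_rot: [-3.142, 0.0, -1.678]
force: [0.4, 1.1, 1.0]
width: 0.0005
gripper_force: 0.0
```

```bash
python3 go.py -68 88 70
```

```text
t 1.4333 cutter [-79.2 107.4] tip z 134.2 rot [-3.142  0.    -1.678] F cutter [0.24 1.15] 0.98 w 0.0005418575832200146
shift [ 19.5 -11.1  64.2] rot [-0.     0.     0.006]
```

Emit:
jog_arm([
  {"dx":7,"dy":-4,"dz":22,"rx":0,"ry":0,"rz":0.006,"gripper":1},
  {"dx":14,"dy":-8,"dz":44,"rx":0,"ry":0,"rz":0.006,"gripper":1},
  {"dx":18,"dy":-10,"dz":60,"rx":0,"ry":0,"rz":0.006,"gripper":1},
  {"dx":18,"dy":-10,"dz":60,"rx":0,"ry":0,"rz":0.006,"gripper":1},
  {"dx":18,"dy":-10,"dz":60,"rx":0,"ry":0,"rz":0.006,"gripper":1},
  {"dx":18,"dy":-10,"dz":60,"rx":0,"ry":0,"rz":0.006,"gripper":1},
  {"dx":18,"dy":-10,"dz":60,"rx":0,"ry":0,"rz":0.006,"gripper":1},
  {"dx":18,"dy":-10,"dz":60,"rx":0,"ry":0,"rz":0.006,"gripper":1},
])

```text
t: 2.1
eef_pos: [0.5257, 0.044, 0.0978]
ee_rot: [-3.14, 0.001, -1.683]
force: [-0.1, -0.6, 0.4]
width: 0.0004
gripper_force: 0.0
```

```bash
python3 go.py -68 88 40
python3 - <<'E'
from h import *
a=grab('scene')['frame'][130:260,165:385,::-1]; cv2.imwrite('pics/c3.png',cv2.resize(a,None,fx=3.6,fy=3.6,interpolation=cv2.INTER_CUBIC))
E
```

```text
t 2.1 cutter [-69.2  92.2] tip z 75.8 rot [-3.140e+00  1.000e-03 -1.683e+00] F cutter [ 0.   -0.57] 0.4 w 0.00042133991452598425
shift [ 4.3 -1.2 35.8] rot [-0.002  0.001  0.   ]
```

View pics/c3.png

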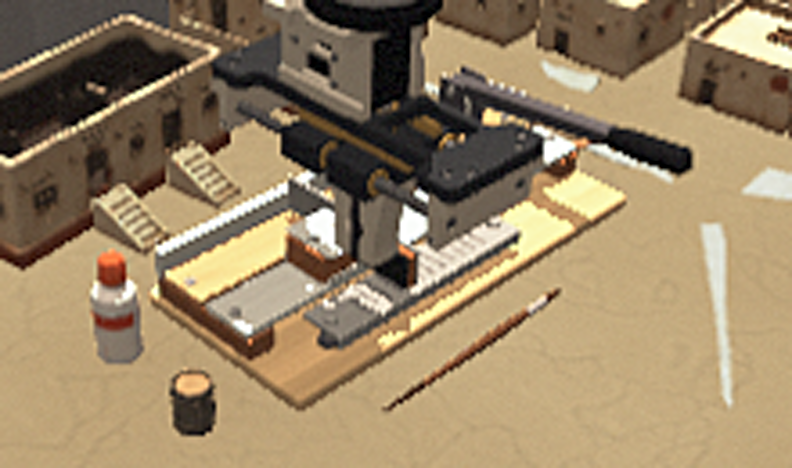

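Run:
```python
from h import *
f=pickle.load(open('scene.pkl','rb'))
a=f['frame'][170:235,240:320,::-1].copy()
a=cv2.resize(a,None,fx=9,fy=9,interpolation=cv2.INTER_CUBIC)
K=np.array([[f['fx'],0,f['cx']],[0,f['fy'],f['cy']],[0,0,1]]);V=np.array(f['view'])
yaw=-.1124;R=np.array([[np.cos(yaw),-np.sin(yaw)],[np.sin(yaw),np.cos(yaw)]]);o=np.array([.5842,-.0554])
def pr(x,y,z):
    w=np.r_[o+R@[x/1e3,y/1e3],z/1e3]
    return cv2.projectPoints(w.reshape(1,1,3),cv2.Rodrigues(V[:3,:3])[0],V[:3,3],K,np.array(f['distortion'],float))[0].ravel()
for p,c in [((-48,102,76),(0,0,255)),((-90,102,76),(0,255,0)),((-90,83,76),(255,0,0)),((-59,114,33),(255,0,255)),((-59,-42,33),(255,0,255)),((-77,67,61.5),(0,255,255))]:
    u=pr(*p);q=(u-[240,170]+.5)*9; print(p,u); cv2.circle(a,tuple(int(v) for v in q),5,c,2)
cv2.imwrite('pics/c4.png',a)
```

```text
(-48, 102, 76) [257.00736119 196.91575294]
(-90, 102, 76) [270.57310866 205.18426743]
(-90, 83, 76) [276.7331004  201.61658345]
(-59, 114, 33) [256.39269332 216.82832917]
(-59, -42, 33) [302.04851651 190.04743237]
(-77, 67, 61.5) [277.25814994 201.50657768]
```

View pics/c4.png

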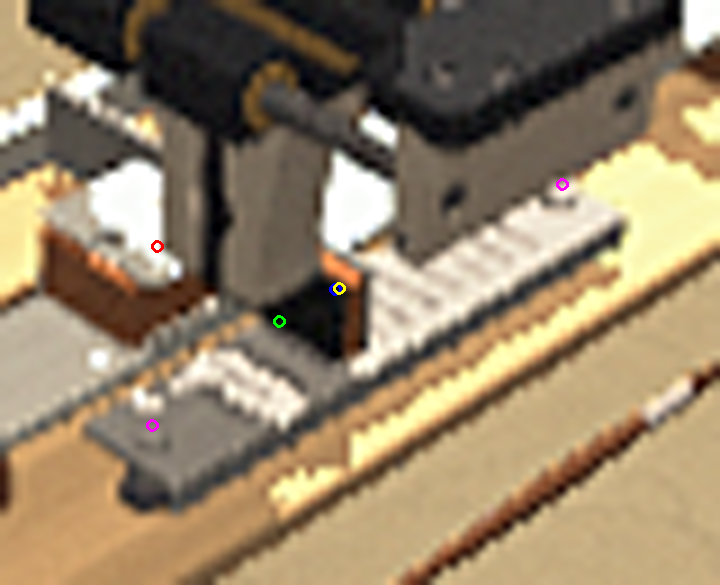

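The fingertips hang over the bar between the block, the lug and the near screw, and the projected screws agree within about 1 px. Going down to just above the bar.

Emit:
jog_arm([
  {"dx":1,"dy":0,"dz":12,"rx":0,"ry":0,"rz":0,"gripper":1},
  {"dx":2,"dy":0,"dz":25,"rx":0,"ry":0,"rz":0,"gripper":1},
  {"dx":2,"dy":0,"dz":36,"rx":0,"ry":0,"rz":0,"gripper":1},
  {"dx":2,"dy":0,"dz":40,"rx":0,"ry":0,"rz":0,"gripper":1},
  {"dx":2,"dy":0,"dz":40,"rx":0,"ry":0,"rz":0,"gripper":1},
  {"dx":2,"dy":0,"dz":40,"rx":0,"ry":0,"rz":0,"gripper":1},
  {"dx":2,"dy":0,"dz":40,"rx":0,"ry":0,"rz":0,"gripper":1},
  {"dx":2,"dy":0,"dz":40,"rx":0,"ry":0,"rz":0,"gripper":1},
])

```text
t: 2.82
eef_pos: [0.5254, 0.0415, 0.0573]
ee_rot: [-3.14, 0.001, -1.684]
force: [-0.2, 0.0, 0.1]
width: 0.0003
gripper_force: 0.0
```

```bash
python3 go.py -69 88 29
```

```text
t 2.8167 cutter [-69.3  89.7] tip z 35.3 rot [-3.140e+00  1.000e-03 -1.684e+00] F cutter [-0.22  0.02] 0.09 w 0.0003481183119497908
shift [ 1.7 -0.2  6.3] rot [-0.001  0.001 -0.   ]
```

Emit:
jog_arm([
  {"dx":0,"dy":0,"dz":2,"rx":0,"ry":0,"rz":0,"gripper":1},
  {"dx":0,"dy":0,"dz":4,"rx":0,"ry":0,"rz":0,"gripper":1},
  {"dx":0,"dy":0,"dz":6,"rx":0,"ry":0,"rz":0,"gripper":1},
  {"dx":0,"dy":0,"dz":8,"rx":0,"ry":0,"rz":0,"gripper":1},
  {"dx":0,"dy":0,"dz":9,"rx":0,"ry":0,"rz":0,"gripper":1},
  {"dx":0,"dy":0,"dz":9,"rx":0,"ry":0,"rz":0,"gripper":1},
  {"dx":0,"dy":0,"dz":9,"rx":0,"ry":0,"rz":0,"gripper":1},
  {"dx":0,"dy":0,"dz":9,"rx":0,"ry":0,"rz":0,"gripper":1},
])

```text
t: 3.48
eef_pos: [0.5252, 0.0413, 0.0477]
ee_rot: [-3.141, 0.0, -1.684]
force: [-0.2, 1.6, 4.5]
width: 0.0005
gripper_force: 2.3
```

```bash
python3 go.py -69 88 21
```

```text
t 3.4833 cutter [-69.5  89.5] tip z 25.7 rot [-3.141  0.    -1.684] F cutter [-0.38  1.62] 4.51 w 0.0004511895001834688
shift [ 1.5 -0.5  4.7] rot [-0.  0. -0.]
```

Emit:
jog_arm([
  {"dx":0,"dy":0,"dz":1,"rx":0,"ry":0,"rz":0,"gripper":1},
  {"dx":0,"dy":0,"dz":2,"rx":0,"ry":0,"rz":0,"gripper":1},
  {"dx":0,"dy":0,"dz":3,"rx":0,"ry":0,"rz":0,"gripper":1},
  {"dx":0,"dy":0,"dz":4,"rx":0,"ry":0,"rz":0,"gripper":1},
  {"dx":0,"dy":0,"dz":5,"rx":0,"ry":0,"rz":0,"gripper":1},
  {"dx":0,"dy":0,"dz":5,"rx":0,"ry":0,"rz":0,"gripper":1},
  {"dx":0,"dy":0,"dz":5,"rx":0,"ry":0,"rz":0,"gripper":1},
  {"dx":0,"dy":0,"dz":5,"rx":0,"ry":0,"rz":0,"gripper":1},
])

```text
t: 4.15
eef_pos: [0.5252, 0.0414, 0.0429]
ee_rot: [-3.141, 0.0, -1.684]
force: [-0.3, 0.6, 6.1]
width: 0.0004
gripper_force: 3.3
```

```bash
python3 go.py -69 88 21
```

```text
t 4.15 cutter [-69.5  89.5] tip z 20.9 rot [-3.141  0.    -1.684] F cutter [-0.34  0.59] 6.1 w 0.000393052870517213
shift [ 1.5 -0.5 -0.1] rot [-0.  0. -0.]
```

The force is a bit lower than the spring should give at this depth, so I'll check where it bottoms with one more step down.

Emit:
jog_arm([
  {"dx":0,"dy":0,"dz":0.5,"rx":0,"ry":0,"rz":0,"gripper":1},
  {"dx":0,"dy":0,"dz":1,"rx":0,"ry":0,"rz":0,"gripper":1},
  {"dx":0,"dy":0,"dz":1.5,"rx":0,"ry":0,"rz":0,"gripper":1},
  {"dx":0,"dy":0,"dz":1.5,"rx":0,"ry":0,"rz":0,"gripper":1},
  {"dx":0,"dy":0,"dz":1.5,"rx":0,"ry":0,"rz":0,"gripper":1},
  {"dx":0,"dy":0,"dz":1.5,"rx":0,"ry":0,"rz":0,"gripper":1},
  {"dx":0,"dy":0,"dz":1.5,"rx":0,"ry":0,"rz":0,"gripper":1},
  {"dx":0,"dy":0,"dz":1.5,"rx":0,"ry":0,"rz":0,"gripper":1},
])

```text
t: 4.82
eef_pos: [0.5252, 0.0414, 0.042]
ee_rot: [-3.141, 0.0, -1.683]
force: [-2.3, 2.4, 12.6]
width: 0.0004
gripper_force: 6.5
```

```bash
python3 go.py -69 88 21
```

```text
t 4.8167 cutter [-69.4  89.6] tip z 20.0 rot [-3.141  0.    -1.683] F cutter [-2.55  2.13] 12.65 w 0.000397241122461995
shift [ 1.6 -0.5 -1. ] rot [-0.001  0.    -0.   ]
```

The bar bottoms at tip z = 20.0, so the heights are right. I'll ease off 0.7 mm and slide towards the blade, pushing the thumb rest.

Emit:
jog_arm([
  {"dx":3,"dy":0,"dz":-0.7,"rx":0,"ry":0,"rz":0,"gripper":1},
  {"dx":8,"dy":0,"dz":-0.7,"rx":0,"ry":0,"rz":0,"gripper":1},
  {"dx":14,"dy":0,"dz":-0.7,"rx":0,"ry":0,"rz":0,"gripper":1},
  {"dx":20,"dy":0,"dz":-0.7,"rx":0,"ry":0,"rz":0,"gripper":1},
  {"dx":26,"dy":0,"dz":-0.7,"rx":0,"ry":0,"rz":0,"gripper":1},
  {"dx":32,"dy":0,"dz":-0.7,"rx":0,"ry":0,"rz":0,"gripper":1},
  {"dx":38,"dy":0,"dz":-0.7,"rx":0,"ry":0,"rz":0,"gripper":1},
  {"dx":40,"dy":0,"dz":-0.7,"rx":0,"ry":0,"rz":0,"gripper":1},
])

```text
t: 5.48
eef_pos: [0.522, 0.0022, 0.0426]
ee_rot: [-3.138, 0.002, -1.684]
force: [-0.0, 5.9, 7.3]
width: 0.001
gripper_force: 4.0
```

```bash
python3 go.py -69 -16 20.5
```

```text
t 5.4833 cutter [-68.2  50.2] tip z 20.6 rot [-3.138e+00  2.000e-03 -1.684e+00] F cutter [-0.68  5.91] 7.27 w 0.0010198184109043934
shift [66.2  0.7 -0. ] rot [-0.003  0.002 -0.   ]
```

Emit:
jog_arm([
  {"dx":5,"dy":0,"dz":0,"rx":0,"ry":0,"rz":0,"gripper":1},
  {"dx":12,"dy":0,"dz":0,"rx":0,"ry":0,"rz":0,"gripper":1},
  {"dx":20,"dy":0,"dz":0,"rx":0,"ry":0,"rz":0,"gripper":1},
  {"dx":28,"dy":0,"dz":0,"rx":0,"ry":0,"rz":0,"gripper":1},
  {"dx":36,"dy":0,"dz":0,"rx":0,"ry":0,"rz":0,"gripper":1},
  {"dx":44,"dy":0,"dz":0,"rx":0,"ry":0,"rz":0,"gripper":1},
  {"dx":50,"dy":0,"dz":0,"rx":0,"ry":0,"rz":0,"gripper":1},
  {"dx":54,"dy":0,"dz":0,"rx":0,"ry":0,"rz":0,"gripper":1},
])

```text
t: 6.15
eef_pos: [0.516, -0.0516, 0.0426]
ee_rot: [-3.138, 0.002, -1.684]
force: [0.9, 6.7, 7.3]
width: 0.0003
gripper_force: 4.0
```

```bash
python3 go.py -69 -16 20.5;  python3 - <<'E'
from h import *
a=grab('scene')['frame'][160:245,210:330,::-1]; cv2.imwrite('pics/c5.png',cv2.resize(a,None,fx=6.5,fy=6.5,interpolation=cv2.INTER_CUBIC))
E
```

```text
t 6.15 cutter [-68.2  -3.9] tip z 20.6 rot [-3.138e+00  2.000e-03 -1.684e+00] F cutter [0.13 6.79] 7.33 w 0.00031271818172315987
shift [12.1  0.8  0.1] rot [-0.003  0.002 -0.   ]
```

View pics/c5.png

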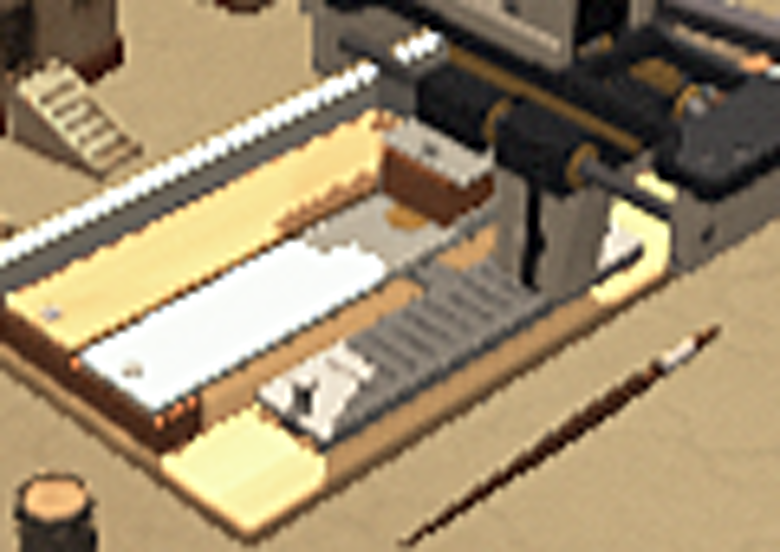

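The block's tail has just about reached the yellow pin ring, which is at crop (405,216). The tail's lower edge runs from about (385,188) to (450,223). I'll measure it.

Run:
```python
from h import *
g=pickle.load(open('scene.pkl','rb')); d=lambda l:np.array(l,float)/6.5+[210,160]-.42
yaw=-.1124;R=np.array([[np.cos(yaw),-np.sin(yaw)],[np.sin(yaw),np.cos(yaw)]]);o=np.array([.5842,-.0554])
L=lambda p:np.c_[(p[:,:2]-o)@R,p[:,2]]*1e3
print(L(pts(g,d([(405,216),(450,223),(386,190)]),.034)));print(L(pts(g,d([(445,186),(383,147)]),.060)))
print('screw',L(pts(g,d([(305,393)]),.023)))
```

```text
[[-17.38580595  22.21106508  34.        ]
 [-32.12286899  13.2152398   34.        ]
 [ -0.19253738  15.02421071  34.        ]]
[[-39.78424579  25.40231619  60.        ]
 [ -6.03652342  23.40325952  60.        ]]
screw [[-58.47706956 113.07966907  23.        ]]
```

Emit:
jog_arm([
  {"dx":3,"dy":0,"dz":0,"rx":0,"ry":0,"rz":0,"gripper":1},
  {"dx":6,"dy":0,"dz":0,"rx":0,"ry":0,"rz":0,"gripper":1},
  {"dx":9,"dy":0,"dz":0,"rx":0,"ry":0,"rz":0,"gripper":1},
  {"dx":12,"dy":0,"dz":0,"rx":0,"ry":0,"rz":0,"gripper":1},
  {"dx":12,"dy":0,"dz":0,"rx":0,"ry":0,"rz":0,"gripper":1},
  {"dx":12,"dy":0,"dz":0,"rx":0,"ry":0,"rz":0,"gripper":1},
  {"dx":10,"dy":0,"dz":0,"rx":0,"ry":0,"rz":0,"gripper":1},
  {"dx":8,"dy":0,"dz":0,"rx":0,"ry":0,"rz":0,"gripper":1},
])

```text
t: 6.87
eef_pos: [0.5142, -0.0606, 0.0424]
ee_rot: [-3.14, -0.001, -1.683]
force: [0.1, -5.3, 7.0]
width: 0.0004
gripper_force: 3.5
```

```bash
python3 go.py;  python3 - <<'E'
from h import *
a=grab('scene')['frame'][160:230,240:330,::-1]; cv2.imwrite('pics/c6.png',cv2.resize(a,None,fx=8,fy=8,interpolation=cv2.INTER_CUBIC))
E
```

```text
t 6.8667 cutter [-68.9 -13. ] tip z 20.4 rot [-3.140e+00 -1.000e-03 -1.683e+00] F cutter [ 0.67 -5.22] 6.98 w 0.00043421176354072234
```

View pics/c6.png

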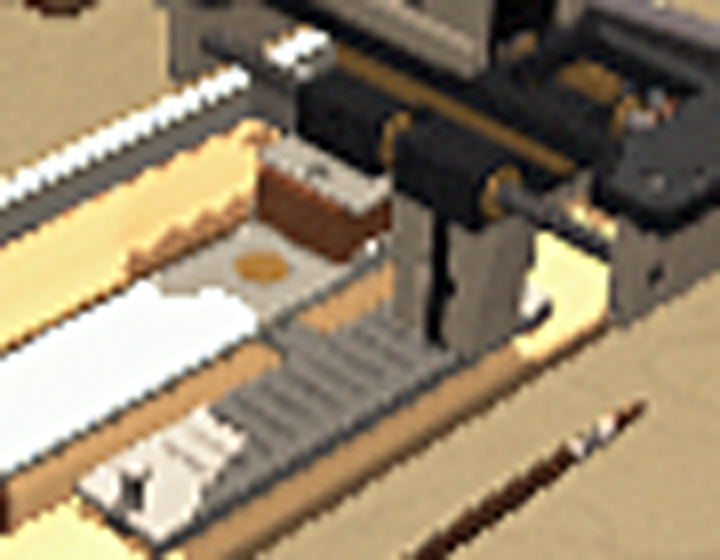

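The pin ring at crop (262,266) is now well clear of the tail, and the finger has backed off the thumb rest. I'll release the bar and cross over the lug to the blade side.

Emit:
jog_arm([
  {"dx":0,"dy":0,"dz":-5,"rx":0,"ry":0,"rz":0,"gripper":1},
  {"dx":0,"dy":0,"dz":-12,"rx":0,"ry":0,"rz":0,"gripper":1},
  {"dx":0,"dy":0,"dz":-30,"rx":0,"ry":0,"rz":0,"gripper":1},
  {"dx":0,"dy":0,"dz":-60,"rx":0,"ry":0,"rz":0,"gripper":1},
  {"dx":0,"dy":0,"dz":-80,"rx":0,"ry":0,"rz":0,"gripper":1},
  {"dx":0,"dy":0,"dz":-80,"rx":0,"ry":0,"rz":0,"gripper":1},
  {"dx":20,"dy":0,"dz":-80,"rx":0,"ry":0,"rz":0,"gripper":1},
  {"dx":41,"dy":0,"dz":-80,"rx":0,"ry":0,"rz":0,"gripper":1},
])

```text
t: 7.58
eef_pos: [0.5083, -0.1004, 0.1221]
ee_rot: [3.142, 0.001, -1.682]
force: [0.7, -0.0, 0.0]
width: 0.0005
gripper_force: 0.0
```

```bash
python3 go.py -67 -54 44;  python3 - <<'E'
from h import *
a=grab('scene')['frame'][160:230,240:330,::-1]; cv2.imwrite('pics/c7.png',cv2.resize(a,None,fx=8,fy=8,interpolation=cv2.INTER_CUBIC))
E
```

```text
t 7.5833 cutter [-70.3 -53.3] tip z 100.1 rot [ 3.142e+00  1.000e-03 -1.682e+00] F cutter [0.67 0.05] 0.04 w 0.0005028920431683442
shift [ 0.8 -3.3 56.1] rot [0.    0.001 0.001]
```

View pics/c7.png

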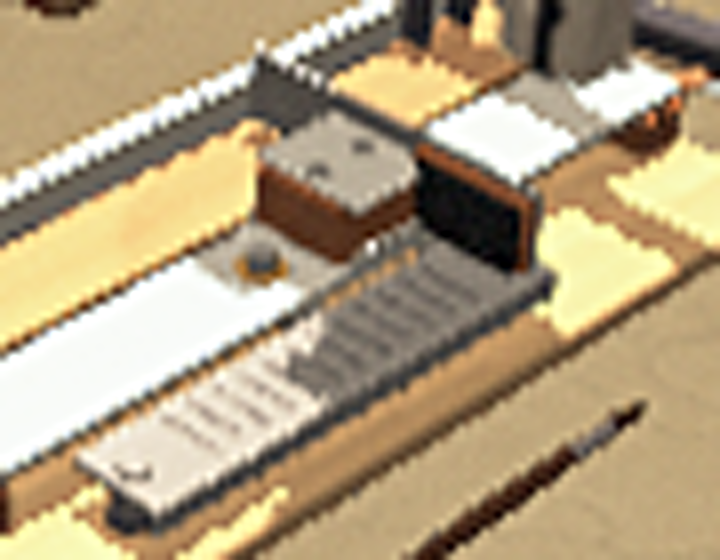

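The bar is fully up. The outer pin stands at crop (262,255) behind the tail, and the lug is free. Next I'll lower on the blade side of the lug, above the raised bar.

Emit:
jog_arm([
  {"dx":1,"dy":-2,"dz":15,"rx":0,"ry":0,"rz":0,"gripper":1},
  {"dx":1,"dy":-2,"dz":30,"rx":0,"ry":0,"rz":0,"gripper":1},
  {"dx":1,"dy":-2,"dz":42,"rx":0,"ry":0,"rz":0,"gripper":1},
  {"dx":1,"dy":-2,"dz":50,"rx":0,"ry":0,"rz":0,"gripper":1},
  {"dx":1,"dy":-2,"dz":54,"rx":0,"ry":0,"rz":0,"gripper":1},
  {"dx":1,"dy":-2,"dz":54,"rx":0,"ry":0,"rz":0,"gripper":1},
  {"dx":1,"dy":-2,"dz":54,"rx":0,"ry":0,"rz":0,"gripper":1},
  {"dx":1,"dy":-2,"dz":54,"rx":0,"ry":0,"rz":0,"gripper":1},
])

```text
t: 8.3
eef_pos: [0.5111, -0.102, 0.0683]
ee_rot: [-3.141, 0.0, -1.684]
force: [-0.2, -0.2, 0.3]
width: -0.0002
gripper_force: 0.0
```

```bash
python3 go.py -67 -45 44
```

```text
t 8.3 cutter [-67.4 -54.5] tip z 46.3 rot [-3.141  0.    -1.684] F cutter [-0.21 -0.22] 0.3 w -0.00018972611751760793
shift [-9.5 -0.4  2.3] rot [-0.001  0.    -0.   ]
```

Emit:
jog_arm([
  {"dx":-2,"dy":0,"dz":0,"rx":0,"ry":0,"rz":0,"gripper":1},
  {"dx":-4,"dy":0,"dz":0,"rx":0,"ry":0,"rz":0,"gripper":1},
  {"dx":-6,"dy":0,"dz":0,"rx":0,"ry":0,"rz":0,"gripper":1},
  {"dx":-8,"dy":0,"dz":0,"rx":0,"ry":0,"rz":0,"gripper":1},
  {"dx":-9,"dy":0,"dz":0,"rx":0,"ry":0,"rz":0,"gripper":1},
  {"dx":-10,"dy":0,"dz":0,"rx":0,"ry":0,"rz":0,"gripper":1},
  {"dx":-11,"dy":0,"dz":0,"rx":0,"ry":0,"rz":0,"gripper":1},
  {"dx":-12,"dy":0,"dz":0,"rx":0,"ry":0,"rz":0,"gripper":1},
])

```text
t: 8.97
eef_pos: [0.5121, -0.0901, 0.0678]
ee_rot: [-3.141, -0.0, -1.684]
force: [0.2, -1.9, 0.7]
width: 0.0002
gripper_force: 0.6
```

```bash
python3 go.py -67 -38.5 46
```

```text
t 8.9667 cutter [-67.7 -42.5] tip z 45.8 rot [-3.141 -0.    -1.684] F cutter [ 0.45 -1.82] 0.74 w 0.00016370171824790542
shift [-4.  -0.7 -0.2] rot [-0.    -0.    -0.001]
```

Pushing now at 1.8 N, about the stop's sliding friction. Slower small steps from here.

Emit:
jog_arm([
  {"dx":-0.4,"dy":0,"dz":0,"rx":0,"ry":0,"rz":0,"gripper":1},
  {"dx":-0.8,"dy":0,"dz":0,"rx":0,"ry":0,"rz":0,"gripper":1},
  {"dx":-1.2,"dy":0,"dz":0,"rx":0,"ry":0,"rz":0,"gripper":1},
  {"dx":-1.6,"dy":0,"dz":0,"rx":0,"ry":0,"rz":0,"gripper":1},
  {"dx":-2,"dy":0,"dz":0,"rx":0,"ry":0,"rz":0,"gripper":1},
  {"dx":-2,"dy":0,"dz":0,"rx":0,"ry":0,"rz":0,"gripper":1},
  {"dx":-2,"dy":0,"dz":0,"rx":0,"ry":0,"rz":0,"gripper":1},
  {"dx":-2,"dy":0,"dz":0,"rx":0,"ry":0,"rz":0,"gripper":1},
])

```text
t: 9.63
eef_pos: [0.5123, -0.0882, 0.0678]
ee_rot: [-3.142, -0.0, -1.684]
force: [0.4, -3.1, 0.5]
width: 0.0001
gripper_force: 1.2
```

```bash
python3 go.py
```

```text
t 9.6333 cutter [-67.8 -40.7] tip z 45.8 rot [-3.142 -0.    -1.684] F cutter [ 0.72 -3.01] 0.54 w 0.00010765205791502002
```

Emit:
jog_arm([
  {"dx":-0.3,"dy":0,"dz":0,"rx":0,"ry":0,"rz":0,"gripper":1},
  {"dx":-0.6,"dy":0,"dz":0,"rx":0,"ry":0,"rz":0,"gripper":1},
  {"dx":-0.9,"dy":0,"dz":0,"rx":0,"ry":0,"rz":0,"gripper":1},
  {"dx":-1,"dy":0,"dz":0,"rx":0,"ry":0,"rz":0,"gripper":1},
  {"dx":-1,"dy":0,"dz":0,"rx":0,"ry":0,"rz":0,"gripper":1},
  {"dx":-1,"dy":0,"dz":0,"rx":0,"ry":0,"rz":0,"gripper":1},
  {"dx":-1,"dy":0,"dz":0,"rx":0,"ry":0,"rz":0,"gripper":1},
  {"dx":-1,"dy":0,"dz":0,"rx":0,"ry":0,"rz":0,"gripper":1},
])

```text
t: 10.3
eef_pos: [0.5123, -0.088, 0.0678]
ee_rot: [3.141, -0.001, -1.684]
force: [1.2, -8.4, 0.3]
width: 0.0004
gripper_force: 4.1
```

```bash
python3 go.py
```

```text
t 10.3 cutter [-67.8 -40.5] tip z 45.8 rot [ 3.141e+00 -1.000e-03 -1.684e+00] F cutter [ 2.14 -8.17] 0.31 w 0.0003905623671320994
```

The force jumped to 8 N with only 0.2 mm of travel, so the stop is seated on the pin. I'll back off, lift away and check.

Emit:
jog_arm([
  {"dx":2,"dy":0,"dz":0,"rx":0,"ry":0,"rz":0,"gripper":1},
  {"dx":6,"dy":0,"dz":0,"rx":0,"ry":0,"rz":0,"gripper":1},
  {"dx":9,"dy":0,"dz":0,"rx":0,"ry":0,"rz":0,"gripper":1},
  {"dx":9,"dy":0,"dz":-20,"rx":0,"ry":0,"rz":0,"gripper":1},
  {"dx":9,"dy":0,"dz":-55,"rx":0,"ry":0,"rz":0,"gripper":1},
  {"dx":9,"dy":0,"dz":-95,"rx":0,"ry":0,"rz":0,"gripper":1},
  {"dx":9,"dy":0,"dz":-130,"rx":0,"ry":0,"rz":0,"gripper":1},
  {"dx":9,"dy":0,"dz":-130,"rx":0,"ry":0,"rz":0,"gripper":1},
])

```text
t: 10.97
eef_pos: [0.515, -0.0962, 0.2052]
ee_rot: [-3.131, 0.001, -1.682]
force: [0.9, -0.1, -0.1]
width: 0.0007
gripper_force: 0.0
```

```bash
python3 go.py;  python3 - <<'E'
from h import *
a=grab('scene')['frame'][130:260,165:345,::-1]; cv2.imwrite('pics/c8.png',cv2.resize(a,None,fx=4.4,fy=4.4,interpolation=cv2.INTER_CUBIC))
E
```

```text
t 10.9667 cutter [-64.2 -48.3] tip z 183.2 rot [-3.131e+00  1.000e-03 -1.682e+00] F cutter [0.92 0.01] -0.09 w 0.0006855915787537169
```

View pics/c8.png

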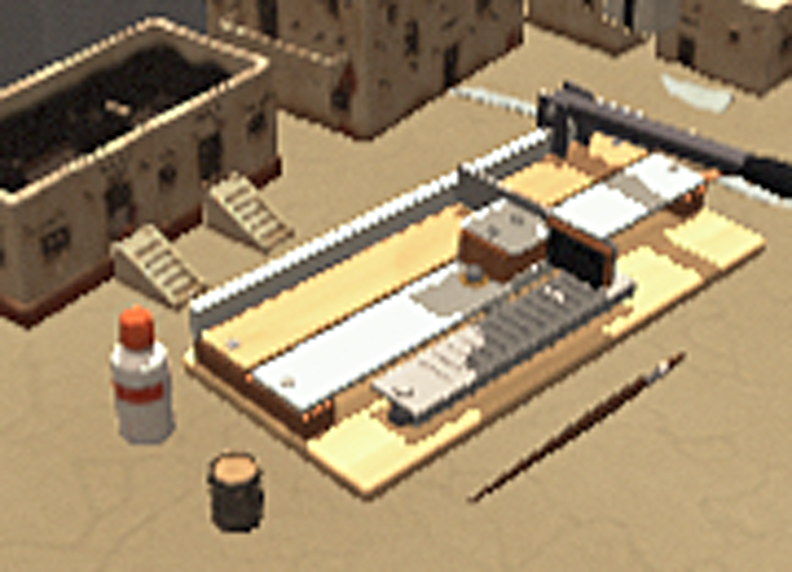

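The raised outer pin at (472,272) touches the block's tail. The bar is up, and the bottle, barrel and brush are where they were. The arm is clear.

```bash
python3 -c "
from station import arm
print(arm.job_done())"
```

```text
the job is handed in; nothing more can be done
None
```

The length stop is set to the longer preset, snug against the blade side of the raised outer pin with the release bar fully up, and I handed the job in about 11 s into the 42 s limit. The last camera view shows the bottle, barrel and brush unmoved; the dome was outside that view, but the arm worked well clear of it.

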